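Put away the microscope accessories

TASK

Put away what is lying about on the microscope bench: stand the two objective lenses upright in the wells of the lens rack, one in each, and the two filter cubes in the bays of the filter box, one in each, all right down on the floor, and turn the loose steel tray to match the tray stack and nest it on top, fully home. Set the objectives down rather than drop them, never knock them over, and leave the oil bottle and the covered dish standing where they are.

Things in the scene. Friction and masses are not known exactly. Their poses are not given: they have to be found in the camera images.
- objective_long_center (a point): the long microscope objective, steel barrel with black bands, standing lens up on its brass thread (stored this way up; round, yaw is free). 62 mm tall: thread 25 mm across, 6 mm high; straight barrel 30 mm across from 6 to 46 mm above the underside; then tapers to an 18 mm nose. The point: on its axis, 31 mm above the underside. About 150 g.
- objective_short_center (a point): the short microscope objective, steel barrel with black bands, standing lens up on its brass thread (stored this way up; round, yaw is free). 44 mm tall: thread 25 mm across, 6 mm high; straight barrel 26 mm across from 6 to 35 mm above the underside; then tapers to a 16 mm nose. The point: on its axis, 22 mm above the underside. About 90 g.
- filter_cube_a_center (a point): one of two identical filter cubes: black block 32 x 32 mm in plan, 38 mm tall, a round glass window in its top and -x side. The point is its centre, 19 mm above its underside; x, y square to its sides, z up. Either cube may go in either bay. About 70 g.
- filter_cube_b_center (a point): one of two identical filter cubes: black block 32 x 32 mm in plan, 38 mm tall, a round glass window in its top and -x side. The point is its centre, 19 mm above its underside; x, y square to its sides, z up. Either cube may go in either bay. About 70 g.
- tray_center (a point): the loose empty steel tray, open side up: oblong, corners clipped, 106 (x) x 66 (y) mm over the rim, 20 mm high. Its top 8 mm are an upright rim; below, the walls slope in to the floor. The point: its centre, 10 mm above the underside; z up. Pinch the rim from outside across the 66 mm, fingertips at most 7 mm below the rim's top, to clear the tray beneath. About 110 g.
- lens_rack: fixed black plastic block 66 (x) x 136 (y) x 15 mm high with two equal round wells 46 mm across, 10 mm deep, with bright floors, centred 33 mm either side of its middle along y. Origin: centre of its underside; well floors 5 mm above that, so an objective's centre ends 36 (long) or 27 mm (short) above the bench. Either well will do. Keep fingertips above the block's top.
- filter_box: fixed low grey box 66 (x) x 136 (y) x 16 mm high with two equal square bays 48 x 48 mm, 12 mm deep, centred 33 mm either side of its middle along y. Origin: centre of its underside; bay floors 4 mm above that, so a cube's centre ends 23 mm above the bench. Keep fingertips above the walls.
- tray_stack: fixed stack of two nested trays like the loose one, on a black rubber mat 124 x 84 x 2 mm (the loose tray has none). Origin: centre of the mat's underside; x along the trays, y across. Rim top 30 mm above the bench. A tray nested home (either way round) rests rim on rim 8 mm higher, its centre 28 mm above the bench, with 1.5 mm of play; sloping walls guide it in.
- oil_bottle_center (a point): small closed amber glass bottle with black cap standing upright, 26 mm across, 62 mm tall; a bystander to leave alone. The point is on its axis 31 mm above the bench.
- dish_center (a point): covered clear plastic culture dish with pink contents, 39 mm across, 12 mm high; a bystander to leave alone. The point is on its axis 6 mm above the bench.

How it is judged:
By the outcome, as a careful person would: the job done as asked, in the order asked, and still so for the second after the job is handed in, with the robot touching nothing.
It also fails if it takes over 120 s, if anything falls off the work surface, if the arm or the gripper's body presses on something with over 40 N, if the wrist force passes 120 N, or if a joint passes its speed limit or range.

ROBOT

A 7-joint arm with a two-finger parallel gripper is mounted at the origin on the work surface. World frame = base frame: x ahead of the robot, y to its left, z up, the work surface at z = 0. Lengths are in mm, angles in degrees, forces in N, time in s.
With the tool pointing down it reaches from about 400 to 900 mm from the base axis. Payload 5.6 kg.
Tool frame: the origin (TCP) lies midway between the tips of the shut fingers; the grasp point (between the pads) lies 19 mm behind it; z points along the fingers, y is the line along which they close (so a half turn about z gives the same grasp; the last joint's range is limited). The gripper opens to 92 mm and grips with 3 to 60 N. Pads are 20 mm wide; open, the fingers measure 128 mm over their backs; the gripper's body (75 mm by 189 mm) begins 69 mm behind the grasp point.
Start: joints at [-77.578, 26.786, -0.665, 91.828, 0.344, 61.387, -3.226], TCP at [167.018, 628.183, 214.592] pointing down, gripper open.
Joint ranges: [-144.91, 144.91], [-17.63, 115.5], [-89.93, 88.59], [15.96, 139.68], [-74.01, 254.01], [8.47, 105.57], [-167.45, 167.45]. Speed limits (degrees/s): [147.25, 147.25, 180, 180, 180, 180, 180].

INTERFACE

Orientations are given as [roll, pitch, yaw] about the fixed x, y, z axes, in that order (R = Rz(yaw) Ry(pitch) Rx(roll)).
In Python, from station import * gives the robot as it stands. The module is installed in compiled form; this text tells all that it offers. Calls block until the motion is done:
- reach(position, orientation): joint-space move of the TCP to a pose.
- move_l(position, v=150, orientation=None, until_force=None): straight line of the TCP; orientation=None keeps the orientation; v is the mean speed in mm/s. With until_force (N) it stops when the force on the tool has changed by that much, and returns True; else False.
- goto_joints(angles): joint-space move.
- move_gripper(opening, squeeze=None): finger opening in mm; squeeze is the grip in N (None keeps the last); returns when the fingers have stopped.
- pause(seconds).
- solve_ik(position, orientation): joint angles nearest the present ones, or None.
- observe(): the state.
- capture(name): name is "scene" or "side" or "wrist"; returns (picture, depth): 384x512x3 uint8, red, green, blue; 384x512 float32, mm along the optical axis (not along the pixel's ray), 0 where there is no reading.
- camera_model(name): a dict with "vfov" (degrees; the focal length in pixels is half the picture's height over the tangent of half this angle, whatever the lens; pixels are square), "cx", "cy" (the principal point, pixels), "position" and "orientation" of the camera in the world; the wrist camera has in their place "mount" (4x4, takes a point from camera to tool coordinates, whose origin is the TCP and whose axes are the flange's). Camera axes: x right, y down, z forward; pixel columns grow to the right and rows downward; lengths in mm; the calibration is good to about 2 mm. The wrist camera is an equidistant fisheye: a pixel r from the principal point sees the ray r / f radians off the axis. A picture is of the moment at which its call begins: read the wrist's pose just before it. camera_model takes no time and is no camera call.
A pose or a line that the arm cannot do raises Unreachable and nothing moves.
- sign_off(): hands the job in; it is judged then, once.
The state is a dict: "clock": time; "qpos": joint angles; "qvel": joint speeds; "joint_efforts": joint torques, N m; "tool_pos": TCP position; "orientation": TCP orientation; "force": force on the tool from outside, world axes, zero at the start; "wrist_torque": the same for the moment, N m; "opening": finger opening in mm; "finger_force": force on a finger pad.
Only numpy, scipy, OpenCV 4.12 (cv2) and the standard library are available. Lean on these libraries where they do the work, as an engineer would, in place of code of your own. Each camera call takes 0.05 s, during which the arm holds its last target. There are 200 camera calls.

## Working session

There is one attempt and no reset: what is moved stays moved. The work goes in short steps, each a Python script; the robot and the scene stay as the last script left them, time stands still between calls to the robot, and variables do not carry over. Pictures are saved under pics/ and viewed, at most 14 in all, crops included, and the job is handed in when it is done.

```bash
mkdir -p pics
python3 - <<'E'
from station import *
import cv2,numpy as np
o=observe();print(o)
for n in("scene","side","wrist"):
    print(n,camera_model(n)); p,d=capture(n); cv2.imwrite(f"pics/{n}0.png",p[:,:,::-1]); np.save(f"{n}0.npy",d); np.save(f"{n}0p.npy",p)
E
```

```text
{'clock': 0.0, 'qpos': array([-77.57946463,  26.83554465,  -0.66636756,  91.87797373,
         0.34467274,  61.38882223,  -3.22713585]), 'qvel': array([-0.05567878, -0.04878734, -0.02926207,  0.11846496,  0.15028697,
        0.04194918, -0.0165983 ]), 'joint_efforts': array([ 5.03180163e-04, -5.20581830e+01, -1.30127178e-02, -2.43736714e+01,
       -5.67200279e-02,  1.75100751e-02,  1.64478056e-04]), 'tool_pos': array([166.87251136, 627.62386647, 213.66683328]), 'orientation': array([-1.79899895e+02,  7.12758729e-03,  1.65112525e+02]), 'force': array([-0.16842888, -0.25431454,  0.16412096]), 'wrist_torque': array([ 0.0053347 ,  0.0358339 , -0.00937874]), 'finger_force': 0.0, 'opening': 91.90185289621772}
scene {'vfov': 45.31395268253655, 'cx': 258.82686790023246, 'cy': 187.79620949406993, 'position': array([ 992.0551419 , -728.3467531 ,  614.82378277]), 'orientation': array([-123.26733323,    1.28723978,   31.23973524])}
side {'vfov': 56.37483217261731, 'cx': 258.3660522457086, 'cy': 191.30362084462476, 'position': array([183.61323763, 597.28631448, 521.01242061]), 'orientation': array([-123.72696981,   -1.24307988, -152.04405545])}
wrist {'vfov': 65.70646984690485, 'cx': 256.67751891795444, 'cy': 191.94139638029282, 'mount': array([[-8.54849177e-04, -9.68274662e-01, -2.49886871e-01,
         6.98010967e+01],
       [ 9.99999187e-01, -5.91324052e-04, -1.12964873e-03,
         3.96170596e-01],
       [ 9.46046123e-04, -2.49887633e-01,  9.68274380e-01,
        -1.69669673e+02],
       [ 0.00000000e+00,  0.00000000e+00,  0.00000000e+00,
         1.00000000e+00]])}
```

View pics/scene0.png

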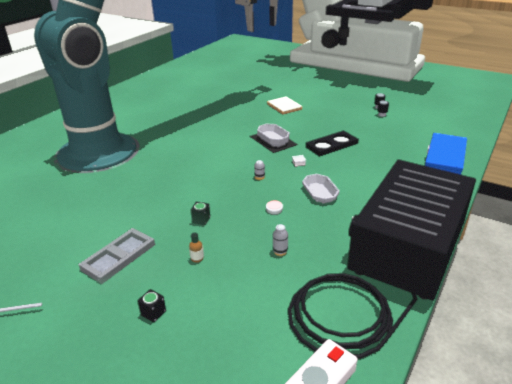

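View pics/side0.png

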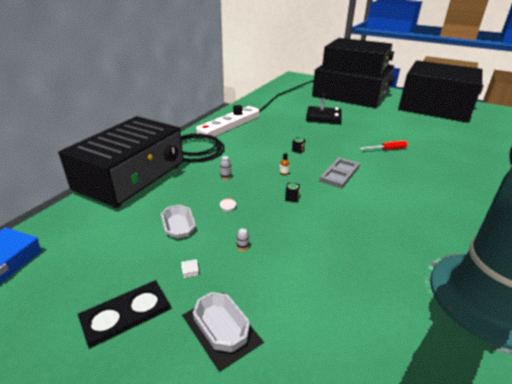

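Scene picture: rack (332,143), tray stack (273,136), loose tray (320,189), short objective (260,170), dish (274,208), long objective (280,241), cubes (200,213) and (151,305), box (118,255), bottle (196,248). There is also a small white block at (299,160) and a black lamp house at the right.

```bash
cat > h.py <<'E'
from station import *
import numpy as np, cv2
from scipy.spatial.transform import Rotation as R
def rot(o): return R.from_euler('xyz',o,degrees=True).as_matrix()
def cloud(name,d,o=None):
    """world points (H,W,3) of a depth picture; o = state before capture, for wrist"""
    m=camera_model(name); H,W=d.shape; f=H/2/np.tan(np.radians(m['vfov'])/2)
    u,v=np.meshgrid(np.arange(W)-m['cx'],np.arange(H)-m['cy'])
    if name=='wrist':
        r=np.hypot(u,v)+1e-9; t=np.tan(r/f)
        P=np.dstack([u/r*t*d,v/r*t*d,d]); T=m['mount']; P=P@T[:3,:3].T+T[:3,3]
        Q=P@rot(o['orientation']).T+o['tool_pos']
    else: Q=np.dstack([u/f*d,v/f*d,d])@rot(m['orientation']).T+m['position']
    Q[d==0]=np.nan; return Q
E
python3 - <<'E'
from h import *
Q=cloud('scene',np.load('scene0.npy'))
for n,(u,v) in dict(rack=(332,143),stack=(273,136),tray=(320,189),short=(260,170),dish=(274,208),cubeA=(200,213),box=(118,255),bottle=(196,248),long=(280,241),cubeB=(151,305),block=(299,160),lamp=(415,190),bench=(230,190),bench2=(200,290)).items():
    print(n,Q[v,u].round())
Q=cloud('side',np.load('side0.npy'))
for n,(u,v) in dict(rack=(125,313),stack=(222,325),tray=(180,225),short=(242,240),long=(226,168),cubeA=(293,192),box=(340,172),cubeB=(299,145),bench=(300,250)).items():
    print('side',n,Q[v,u].round())
E
```

```text
rack [568. 334.  18.]
stack [402. 297.  15.]
tray [628. 129.   3.]
short [480.  95.  31.]
dish [579.  -8.  16.]
cubeA [ 463. -124.   34.]
box [ 392. -296.   17.]
bottle [ 529. -222.   38.]
long [ 659. -125.   39.]
cubeB [ 554. -375.   40.]
block [529. 210.  15.]
lamp [858.  45. 124.]
bench [442.  17.   5.]
bench2 [ 575. -276.   -2.]
side rack [551. 356.  15.]
side stack [398. 296.  12.]
side tray [628. 115.   2.]
side short [464. 118.  30.]
side long [ 642. -104.   38.]
side cubeA [443. -96.  31.]
side box [ 378. -281.   12.]
side cubeB [ 531. -346.   30.]
side bench [359.  56.   0.]
```

```bash
cat >> h.py <<'E'
def look(x,y,z,yaw):
    reach([x,y,z],[180,0,yaw]); pause(0.3)
    o=observe(); p,d=capture('wrist'); return o,p,d
E
python3 - <<'E'
from h import *
M={}
X0,X1,Y0,Y1=300,760,-440,420   # 1 mm grid; image row = X1-x, col = Y1-y
top=np.zeros((X1-X0,Y1-Y0,3),np.uint8); pts=[]
for i,(x,y) in enumerate([(500,320),(570,120),(560,-110),(460,-320)]):
    o,p,d=look(x,y,250,90)
    Q=cloud('wrist',d,o); np.savez(f'w{i}.npz',p=p,d=d,Q=Q)
    q=Q.reshape(-1,3); c=p.reshape(-1,3); k=(q[:,2]<80)&(np.hypot(q[:,0]-x,q[:,1]-y)<260)
    q=q[k];c=c[k]; 
    for dx in(0,1):
      for dy in (0,1):
        r=(X1-q[:,0]+dx).astype(int); s=(Y1-q[:,1]+dy).astype(int)
        g=(r>=0)&(r<top.shape[0])&(s>=0)&(s<top.shape[1]); top[r[g],s[g]]=c[g]
    print(i,o['tool_pos'].round(1),o['qpos'].round(),o['clock'])
    h=q[:,2]; print('bench z median',np.median(h[np.abs(h)<10]))
cv2.imwrite('pics/top.png',cv2.resize(top,(800,int(800*460/860)))[:,:,::-1])
E
```

```text
0 [499.6 320.6 249.9] [-54.  20.  23.  99.  -9.  63. -28.] 2.1167
bench z median -0.37562397519837987
1 [569.7 121.4 249.9] [-38.  19.  28. 101. -10.  62.  -6.] 3.325
bench z median -0.35340388619593455
2 [ 560.3 -108.7  249.9] [-19.  18.  34. 103. -11.  62.  18.] 4.5917
bench z median -0.38430230321316117
3 [ 460.8 -319.   249.9] [ -0.  18.  39. 104. -13.  62.  44.] 5.8667
bench z median -0.3558007689634053
```

View pics/top.png

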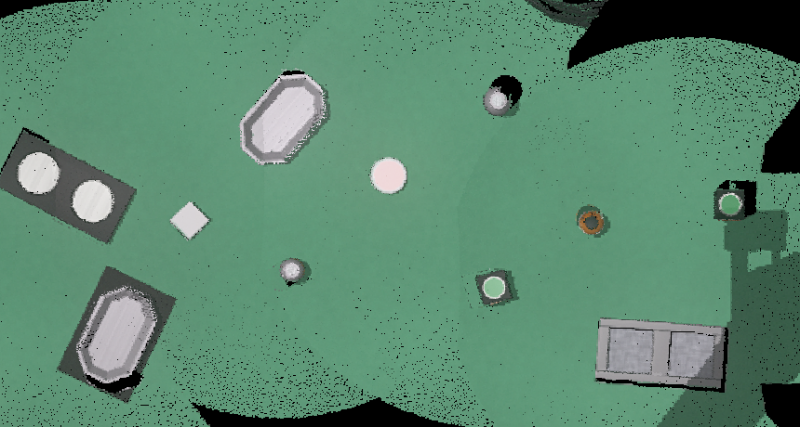

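The top-down mosaic shows every object cleanly, at 1.075 mm per pixel (row 0 is x=760, column 0 is y=420). Next I'll fit the poses.

```bash
cat >> h.py <<'E'
def rect(q):
    (c,s,a)=cv2.minAreaRect(q[:,:2].astype(np.float32).reshape(-1,1,2))
    if s[0]<s[1]: s=s[::-1]; a+=90
    return np.round([*c,*s,(a+90)%180-90],1)   # centre, long, short, yaw of the long side
def sel(Q,x,y,r,z0,z1):
    q=Q.reshape(-1,3); return q[(np.hypot(q[:,0]-x,q[:,1]-y)<r)&(q[:,2]>z0)&(q[:,2]<z1)]
def trim(q):  # drop isolated points
    from scipy.spatial import cKDTree
    return q[[len(n)>5 for n in cKDTree(q).query_ball_point(q,4)]]
E
python3 - <<'E'
from h import *
W=[np.load(f'w{i}.npz')['Q'] for i in range(4)]
def go(n,i,x,y,r,z0,z1):
    q=trim(sel(W[i],x,y,r,z0,z1)); print(n,i,len(q),'rect',rect(q),'mean',q.mean(0).round(1),'zmed',np.median(q[:,2]).round(1))
go('long',2,652,-115,25,57,66);go('longall',2,652,-115,30,12,66)
go('short',1,470,106,20,40,48);go('short',0,470,106,20,40,48);go('shortall',1,470,106,30,12,66)
go('cubeA',2,451,-111,30,34,42);go('cubeA',3,451,-111,30,34,42)
go('cubeB',3,543,-367,30,34,42)
go('bottle',2,521,-215,25,55,66);go('bottle',3,521,-215,25,55,66);go('dish',2,572,3,28,8,16);go('dish',1,572,3,28,8,16)
go('tray',1,633,116,70,16,24);go('trayall',1,633,116,75,8,24)
go('stack',0,401,294,70,27,34)
go('rack',0,560,348,85,12,19);go('box',3,379,-291,85,13,19)
go('block',1,525,216,30,5,40)
q=sel(W[0],560,348,85,2,8.5);print('wellfloors',rect(trim(q)))
E
```

```text
long 2 159 rect [ 651.8 -114.5   17.2   17.2   61.2] mean [ 651.5 -114.5   61.6] zmed 61.7
longall 2 462 rect [ 649.1 -112.8   29.1   24.9   51.1] mean [ 647.6 -111.5   50.3] zmed 51.1
short 1 161 rect [470.2 106.9  19.1  18.4 -35.9] mean [470.2 107.3  43.4] zmed 43.7
short 0 0 rect [0. 0. 0. 0. 0.] mean [nan nan nan] zmed nan
shortall 1 296 rect [470.4 108.5  24.5  21.7   1.5] mean [472.4 109.4  38.5] zmed 41.2
cubeA 2 554 rect [ 451.2 -110.4   33.    32.9  -74.8] mean [ 452.  -109.9   38. ] zmed 38.1
cubeA 3 557 rect [ 451.1 -111.1   33.1   32.9  -75.7] mean [ 451.3 -111.6   37.8] zmed 37.8
cubeB 3 525 rect [ 540.6 -363.5   32.2   32.    88.8] mean [ 540.2 -362.9   37.7] zmed 37.8
bottle 2 86 rect [ 520.7 -214.5   13.7   11.6   -1.8] mean [ 521.4 -213.9   61. ] zmed 61.3
bottle 3 104 rect [ 520.4 -215.6   13.3   12.9   67.8] mean [ 520.3 -215.8   61.3] zmed 61.5
dish 2 609 rect [5.714e+02 3.200e+00 3.800e+01 3.780e+01 1.000e-01] mean [571.2   2.   13.6] zmed 14.1
dish 1 455 rect [570.6   3.7  38.4  36.7  20.7] mean [571.1   5.3  13.7] zmed 14.3
tray 1 823 rect [631.9 116.8 106.1  65.9 -40.9] mean [631.2 117.5  19. ] zmed 19.1
trayall 1 1339 rect [631.9 116.8 106.1  65.9 -40.9] mean [633.  115.3  16.4] zmed 18.0
stack 0 751 rect [400.1 295.2 105.4  67.2 -26.6] mean [400.4 294.3  29.4] zmed 29.5
rack 0 2912 rect [559.2 350.8 135.9  67.3  62.5] mean [558.6 351.2  14.4] zmed 14.4
box 3 2192 rect [ 380.7 -289.5  135.4   67.4   86.2] mean [ 381.4 -287.4   15.6] zmed 15.7
block 1 485 rect [524.  217.   30.4  29.8 -45.8] mean [524.  216.5  14.6] zmed 14.6
wellfloors [559.7 350.3 111.   45.2  63.1]<stdin>:4: RuntimeWarning: Mean of empty slice.
  ret = um.true_divide(
  return _methods._mean(a, axis=axis, dtype=dtype,
  ret = ret.dtype.type(ret / rcount)
```

```bash
cat >> h.py <<'E'
def pick(x,y,z,yaw,open_,squeeze,up=150):
    move_gripper(open_); reach([x,y,up],[180,0,yaw])
    move_l([x,y,z+30],200); move_l([x,y,z],60); pause(.2)
    move_gripper(0,squeeze); pause(.2); o=observe(); print('grip',o['opening'].round(1),o['finger_force'],o['tool_pos'].round(1))
    move_l([x,y,up],120); o=observe(); print('lift',o['opening'].round(1),o['clock'].__round__(1))
def place(x,y,z,yaw,open_,up=150,f=4):
    """z: TCP height with the thing on its floor"""
    reach([x,y,up],[180,0,yaw]); move_l([x,y,z+15],120); pause(.4)
    hit=move_l([x,y,z-2.5],15,until_force=f); o=observe()
    print('down',hit,o['tool_pos'].round(1),o['force'].round(1),o['opening'].round(1))
    move_gripper(open_); pause(.2); p=observe()['tool_pos']
    move_l([p[0],p[1],up],100); print('t',observe()['clock'])
E
python3 - <<'E'
from h import *
q=cloud('scene',np.load('scene0.npy')).reshape(-1,3)
for y0 in range(-300,200,50):
    k=q[(q[:,2]>50)&(q[:,2]<300)&(q[:,1]>y0)&(q[:,1]<y0+50)&(q[:,0]>680)]
    if len(k): print(y0,np.percentile(k[:,0],1).round(),k[:,2].max().round())
pick(651.5,-114.5,16,30,66,20)
E
```

```text
-150 793.0 126.0
-100 775.0 126.0
-50 791.0 127.0
0 793.0 127.0
50 793.0 127.0
100 793.0 127.0Traceback (most recent call last):
  File "<stdin>", line 6, in <module>
  File "h.py", line 30, in pick
    move_gripper(0,squeeze); pause(.2); o=observe(); print('grip',o['opening'].round(1),o['finger_force'],o['tool_pos'].round(1))
                                                                  ^^^^^^^^^^^^^^^^^^
AttributeError: 'float' object has no attribute 'round'
```

```bash
sed -i "s/o\['opening'\].round(1)/round(o['opening'],1)/; s/o\['opening'\].round(1)/round(o['opening'],1)/; s/o\['clock'\].__round__(1)/round(o['clock'],1)/" h.py
python3 - <<'E'
from h import *
o=observe();print(o['opening'],o['finger_force'],o['tool_pos'])
p=o['tool_pos'];move_l([651.5,-114.5,150],120);o=observe();print(o['opening'],o['finger_force'],o['clock'])
place(574.6,379.8,21,62.7,50)
E
```

```text
29.374218164899435 19.99857199494727 [ 651.54529131 -114.55790149   16.02571861]
29.50853704928548 19.997679809457622 11.275
down True [574.5 379.7  21. ] [-0.3  0.2  5. ] 29.3
t 17.6583
```

Run:
```python
from h import *
pick(470.2,107,14,62.7,60,18)
place(544.4,321.2,19,62.7,48)
o,p,d=look(500,300,230,90)
cv2.imwrite('pics/rack1.png',p[:,:,::-1]); Q=cloud('wrist',d,o)
for n,x,y,h in(('long',574.6,379.8,67),('short',544.4,321.2,49)):
    q=trim(sel(Q,x,y,22,h-4,h+4)); print(n,rect(q),np.median(q[:,2]))
```

```text
grip 25.1 18.000097240728792 [470.1 107.1  14. ]
lift 25.1 22.8
down True [544.3 321.2  19. ] [-0.9  0.1  4.4] 25.2
t 28.3083
long [574.8 380.3  17.   17.  -87.7] 66.68721365640243
short [543.9 319.9  18.5  18.3  89.9] 48.39860223722259
```

View pics/rack1.png

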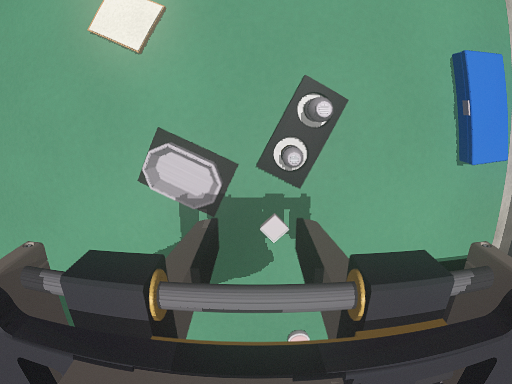

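The long objective (317,108) and the short one (290,157) both stand upright in their wells at the right heights. Cubes next.

Run:
```python
from h import *
pick(451.2,-110.8,15.5,104.7,60,18)
place(383.1,-256.4,19.5,86.2,48)
pick(540.5,-363.3,15.5,88.8,60,18)
place(378.7,-322.2,19.5,86.2,48)
o,p,d=look(450,-290,230,90)
cv2.imwrite('pics/box1.png',p[:,:,::-1]); Q=cloud('wrist',d,o)
for x,y in((383.1,-256.4),(378.7,-322.2)):
    q=trim(sel(Q,x,y,30,38,48)); print(rect(q),np.median(q[:,2]))
```

```text
grip 31.7 17.963736355304718 [ 451.2 -110.8   15.6]
lift 31.8 34.6
down True [ 383.  -256.4   19.5] [-0.4  0.4  5.1] 31.5
t 39.8083
grip 32.2 17.999337315559387 [ 540.5 -363.3   15.6]
lift 31.4 44.5
down True [ 378.6 -322.1   19.4] [0.  0.3 4.8] 32.0
t 49.7417
[ 383.6 -256.1   32.1   32.    -3.6] 42.01484797042231
[ 378.3 -322.4   33.1   32.5   -3.1] 42.0064179575744
```

View pics/box1.png

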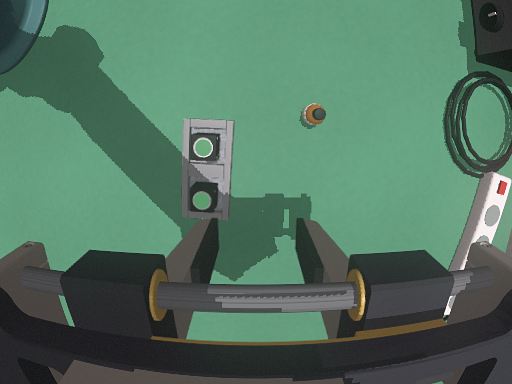

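Both cubes sit in their bays at (203,148) and (202,200), with tops at 42 mm as they should be. For the tray, I'll measure the loose tray and the stack from the same relative view so the calibration error cancels.

Run:
```python
from h import *
def meas(x,y,yaw,z0,z1,up):
    c=np.array([x,y])-60*np.array([np.cos(np.radians(yaw)),np.sin(np.radians(yaw))])
    o,p,d=look(*c,up,yaw); Q=cloud('wrist',d,o); q=trim(sel(Q,x,y,75,z0,z1)); r=rect(q)
    a=np.radians(r[4]); e=np.array([[np.cos(a),np.sin(a)],[-np.sin(a),np.cos(a)]])@(q[:,:2]-[x,y]).T
    m=np.array([(np.percentile(k,.5)+np.percentile(k,99.5))/2 for k in e])
    c2=np.array([x,y])+m@np.array([[np.cos(a),np.sin(a)],[-np.sin(a),np.cos(a)]])
    print(r,c2.round(1),np.median(q[:,2]),len(q))
meas(400.1,295.2,153.4,26,34,180); meas(400.1,295.2,153.4,26,34,210)
meas(631.9,116.8,139.1,16,24,170); meas(631.9,116.8,139.1,16,24,200)
```

```text
[400.9 295.1 105.5  66.8 -25.3] [400.8 295.1] 29.165920203286362 1426
[400.9 294.6 104.9  66.1 -26.2] [400.9 294.9] 29.133619059911936 1144
[631.7 117.  106.1  66.2 -41.4] [631.6 116.9] 19.237684833406192 1416
[631.6 117.2 104.6  65.9 -41.5] [631.6 117.2] 19.17342066370952 1163
```

Run:
```python
from h import *
pick(631.6,117.0,14,138.6,88,20)
x,y=400.9,295.0
reach([x,y,150],[180,0,154]); move_l([x,y,52],100); pause(.4)
hit=move_l([x,y,30.5],10,until_force=6); o=observe(); print(hit,o['tool_pos'].round(2),o['force'].round(1),o['wrist_torque'].round(2),o['opening'],o['clock'])
p,d=capture('wrist'); cv2.imwrite('pics/nest.png',p[:,:,::-1])
```

```text
grip 65.3 19.999148547649384 [631.6 117.   14.1]
lift 66.0 60.3
True [400.56 295.15  33.99] [-0.2 -0.2  4.7] [-0.02 -0.01 -0.01] 65.35345487900135 64.55
```

Run:
```python
from h import *
x,y=400.9,295.0
def st(t): o=observe(); print(t,o['tool_pos'].round(2),o['force'].round(1),o['wrist_torque'].round(2),o['orientation'].round(1)[2])
st('start')
for dx,dy,yw in((0,0,154),(0,0,152.8),(0,0,155.2),(.8,0,154),(-.8,0,154),(0,.8,154),(0,-.8,154)):
    z=observe()['tool_pos'][2]
    move_l([x+dx,y+dy,z+1],20,orientation=[180,0,yw]); pause(.2)
    hit=move_l([x+dx,y+dy,31.6],10,until_force=8); st((dx,dy,yw,hit))
    if observe()['tool_pos'][2]<32.3: break
```

```text
start [400.54 295.12  33.96] [-0.9 -0.3  4.2] [-0.05 -0.03 -0.01] 154.0
(0, 0, 154, True) [400.52 295.2   33.62] [-0.7 -0.   4.7] [-0.07  0.07 -0.  ] 154.0
(0, 0, 152.8, True) [400.63 295.25  33.75] [-0.7  0.1  3.5] [-0.09  0.17  0.12] 152.8
(0, 0, 155.2, True) [400.44 295.03  33.49] [-1.1  1.   4. ] [-0.03  0.15 -0.16] 155.2
(0.8, 0, 154, True) [400.56 295.32  33.42] [-2.1 -0.5  5.9] [0.   0.22 0.08] 154.1
(-0.8, 0, 154, True) [400.52 295.13  33.56] [-0.4  0.6  4.4] [-0.06  0.1  -0.  ] 154.0
(0, 0.8, 154, True) [400.58 295.23  33.56] [-1.3 -0.3  5. ] [-0.14  0.12  0.02] 154.0
(0, -0.8, 154, True) [400.52 295.08  33.48] [-0.7  0.5  4.7] [0.02 0.13 0.01] 154.0
```

The arm's position stays put whatever nudge I command, so the tray looks captured. I'll release it and measure.

Run:
```python
from h import *
move_gripper(84); pause(.3); p=observe()['tool_pos']; move_l([p[0],p[1],150],100)
yaw=154; c=np.array([400.9,295])-60*np.array([np.cos(np.radians(yaw)),np.sin(np.radians(yaw))])
o,p,d=look(*c,190,yaw); cv2.imwrite('pics/nest2.png',p[:,:,::-1]); Q=cloud('wrist',d,o)
q=trim(sel(Q,400.9,295,75,32,46)); print(rect(q),np.median(q[:,2]),o['clock'])
k=q[(q[:,2]>34)]; A=np.c_[k[:,:2]-[400.9,295],np.ones(len(k))]; s=np.linalg.lstsq(A,k[:,2],rcond=None)[0]; print('plane slope mm/100mm',s*[100,100,1])
a=np.radians(-26);u=np.array([np.cos(a),np.sin(a)])
for t in(k[:,:2]-[400.9,295])@u,(k[:,:2]-[400.9,295])@[-u[1],u[0]]:
    for lo,hi in((-60,-30),(-15,15),(30,60)):
        m=(t>lo)&(t<hi); print(lo,np.percentile(k[m,2],[50,90]).round(1),m.sum())
f=sel(Q,400.9,295,20,5,35);print('floor',np.median(f[:,2]))
```

```text
[400.4 295.4 105.7  66.8 -26.4] 38.240074003481936 72.2667
plane slope mm/100mm [ 1.14315821 -0.5643178  38.17605843]
-60 [37.9 39.1] 411
-15 [38.6 39.8] 350
30 [39.3 40.7] 467
-60 [39.1 40.2] 180
-15 [38.2 40.4] 366
30 [39.2 40.1] 173
floor 21.146592283382205
```

View pics/nest2.png

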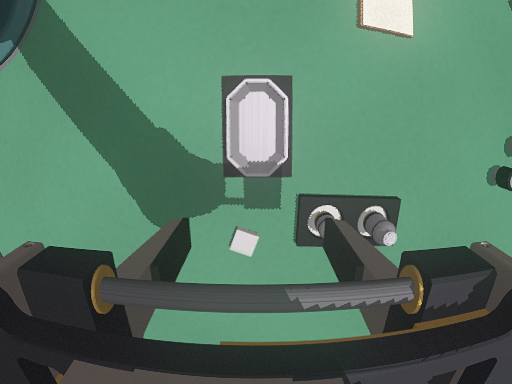

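The tray sits about 1–1.5 mm high and tilted up at its +u end. I'll press its floor down with the shut fingers.

```bash
cat > press.py <<'E'
from h import *
def press(seq,F):
    a=np.radians(-26.2);u=np.array([np.cos(a),np.sin(a)]); move_gripper(0); first=True
    for s in seq:
        c=np.array([400.5,295.2])+s*u
        if first: reach([*c,110],[180,0,63.8]); move_l([*c,45],120); first=False
        else: move_l([*c,45],80)
        pause(.3); hit=move_l([*c,14],15,until_force=F); o=observe(); print(s,hit,o['tool_pos'].round(2),o['force'].round(1),round(o['clock'],1))
    move_l([*c,110],120)
def check():
    yaw=154; c=np.array([400.9,295])-60*np.array([np.cos(np.radians(yaw)),np.sin(np.radians(yaw))])
    o,p,d=look(*c,190,yaw); Q=cloud('wrist',d,o)
    q=trim(sel(Q,400.9,295,75,32,46)); k=q[(q[:,2]>34)]; A=np.c_[k[:,:2]-[400.9,295],np.ones(len(k))]; s=np.linalg.lstsq(A,k[:,2],rcond=None)[0]
    print(rect(q),np.median(q[:,2]),(s*[100,100,1]).round(2),'floor',np.median(sel(Q,400.9,295,20,5,35)[:,2]),o['clock'])
E
python3 -c "
from press import *
press((14,-14,0),15); check()"
```

```text
14 True [413.1  289.1   21.87] [-0.6  0.1  4.9] 77.2
-14 True [387.99 301.39  21.28] [-1.5 -0.2  7.3] 79.5
0 True [400.53 295.22  21.5 ] [-1.4 -0.6  7.5] 81.8
[400.8 294.8 104.9  66.5 -26.3] 37.76565202272229 [ 1.52  0.14 37.8 ] floor 20.694481630948886 84.125
```

```bash
python3 - <<'E'
from h import *
for i,x,y,z0 in((1,631.6,117,0),(0,400.9,295,10)):
    Q=np.load(f'w{i}.npz')['Q']; print('floor',np.median(sel(Q,x,y,18,-3,z0+12)[:,2]))
    k=trim(sel(Q,x,y,75,z0+16,z0+26)); A=np.c_[k[:,:2]-[x,y],np.ones(len(k))]; s=np.linalg.lstsq(A,k[:,2],rcond=None)[0]
    print((s*[100,100,1]).round(2),np.median(k[:,2]))
E
python3 -c "
from press import *
press((14,-14,0),30); check()"
```

```text
floor 1.7374900131737263
[-0.23  0.13 18.96] 19.092536955826773
floor 11.702454204664804
[ 0.07  0.63 29.14] 29.346739630196737
14 True [413.07 289.11  21.26] [-1.5 -1.   8.8] 88.0
-14 True [387.97 301.38  20.97] [-1.5 -0.7  8.3] 90.5
0 True [400.53 295.2   21.1 ] [-1.6 -0.2  9.5] 92.8
[400.7 294.7 105.   66.5 -25.9] 37.71633742821885 [ 1.    0.17 37.62] floor 20.397783762902947 95.15
```

Run:
```python
from press import *
a=np.radians(-26.2);u=np.array([np.cos(a),np.sin(a)]);v=np.array([-u[1],u[0]])
move_gripper(0); c0=np.array([400.5,295.2])
reach([*(c0+12*u),110],[180,0,63.8]); move_l([*(c0+12*u),30],150)
z=14
for s in (12,0):
    c=c0+s*u; h=move_l([*c,z],25,until_force=30)
    for w in (1.5*v,-1.5*v,1.5*u,-1.5*u,0*u):
        p=observe()['tool_pos'][2]
        h=move_l([*(c+w),p-3],15,until_force=30); o=observe(); print(s,h,o['tool_pos'].round(2),o['force'].round(1),round(o['clock'],1))
    move_l([*c,26],80)
move_l([*c,110],150); check()
```

```text
12 True [411.43 290.45  20.64] [-2.1 -1.4 10.4] 97.9
12 True [411.41 290.43  20.64] [-1.9 -0.8 10.4] 98.2
12 True [411.44 290.45  20.65] [-3.3 -0.6 10.6] 98.4
12 True [411.42 290.46  20.65] [-2.3  0.4 10.8] 98.6
12 True [411.43 290.45  20.65] [-2.6 -0.1 11.9] 98.8
0 False [406.92 292.32  20.42] [  5.9 -11.4  23.2] 100.2
0 False [406.84 292.19  20.47] [ 7.5 -6.3 21.1] 100.6
0 False [406.93 292.26  20.38] [ 2.3 -7.5 27.6] 100.8
0 False [406.8  292.32  20.45] [ 9.1 -9.7 21. ] 101.2
0 False [406.85 292.31  20.42] [ 6.1 -8.7 24.3] 101.5
[401.  294.9 105.3  66.4 -26.4] 37.369086621009174 [ 0.19  0.14 37.34] floor 19.938081947918178 103.875
```

The tray is now flat: rim 37.4 and floor 19.9, against an expected 37.2 and 19.7 with the camera's own bias. It also held a solid stop under 25 N, so it's home. One last look over the whole bench.

Run:
```python
from h import *
p,d=capture('scene'); cv2.imwrite('pics/final.png',p[:,:,::-1]); o=observe(); print(o['tool_pos'],o['clock'])
a,b=np.load('scene0p.npy').astype(int),p.astype(int)
for n,(u,v) in dict(dish=(274,208),bottle=(196,248),block=(299,160)).items(): print(n,np.abs(a-b)[v-10:v+10,u-10:u+10].mean())
```

```text
[454.72206531 268.76482206 189.84466267] 103.975
dish 1.1408333333333334
bottle 1.5475
block 9.55
```

View pics/final.png

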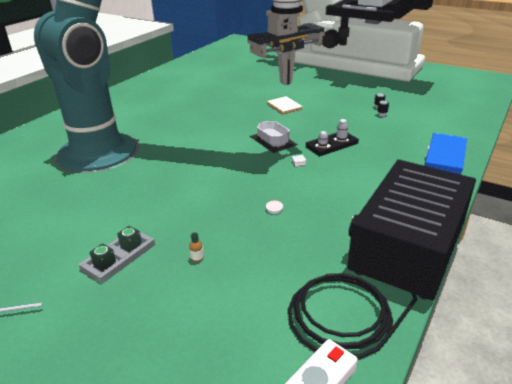

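The final scene picture shows the objectives in the rack (322,140 and 342,130), the cubes in the box (102,257 and 130,238) and the tray on the stack (272,133). The bottle (196,248) and dish (274,208) haven't moved.

```bash
python3 -c "
from station import *
print(sign_off())"
```

```text
the job is handed in; nothing more can be done
None
```

I handed in the job at about 104 s: both objectives stand in the rack wells, both cubes are down in the box bays, and the bottle and dish are where they were. The tray is nested flat on the stack, to within about 0.2 mm of home by camera; it first sat about 1 mm high, so I pressed it down with the shut fingers.

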